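# Feed three ring cores into the track

### The job

Push the three small ferrite ring cores one at a time through the gate of the low grey feed track, so that all three end up lying flat in its slot, wholly past the gate. Only slide them over the desk with the fingertips, never lift one, and bring the next one up to the gate only when the one before is wholly through. Leave the other things on the desk where they are.

Things in the scene. Friction and masses are not known exactly. Their poses are not given: they have to be found in the camera images.
- gate (a point): desk-level point mid-way across the inner end of the fixed feed track's gate. x points through the gate into the slot, z up. All of the track is 14 mm high, open on top, without a floor (cores slide on the desk). Gate opening: x -8 to 0 mm, 34 mm wide. In front of it two wings flare out at 43 degrees to x = -36 mm, y = +-47 mm (outer faces)
- slot_mid (a point): desk-level point in the middle of the track's slot, 53 mm past gate, same axes. The slot is 35 mm wide and 106 mm long between two 5 mm thick rails, with an end stop. The three cores together take 84 mm of it; a core already inside may be pushed on by the next one. A low fixed keyboard lies beside the track on its -y side and reaches up to 100 mm in front of the gate
- core_1_mid (a point): centre (half-way up, 6 mm above the desk) of a loose dark-grey ferrite ring core lying flat on the desk, one of three alike: outer diameter 28 mm, hole 15 mm, 12 mm high, about 25 g
- core_2_mid (a point): centre (half-way up, 6 mm above the desk) of a loose dark-grey ferrite ring core lying flat on the desk, one of three alike: outer diameter 28 mm, hole 15 mm, 12 mm high, about 25 g
- core_3_mid (a point): centre (half-way up, 6 mm above the desk) of a loose dark-grey ferrite ring core lying flat on the desk, one of three alike: outer diameter 28 mm, hole 15 mm, 12 mm high, about 25 g
- mug: white mug, about 92 mm across and 95 mm high, origin at its foot; leave alone
- heatsink: finned aluminium heatsink 32 x 40 x 24 mm, origin under its centre; leave alone
- battery_9v: block battery standing, 18 x 26 x 48 mm, origin under its centre; leave alone
- aa_cell: black round cell lying along its y axis, 14 mm thick, 50 mm long, origin under its centre; leave alone
- tape_roll: roll of black tape lying flat, 63 mm across, 18 mm high, much bigger than the cores, origin under its centre; leave alone
- cap_box: small carton 42 x 62 x 28 mm, origin under its centre; leave alone
Things that resemble listed ones, but are neither listed nor needed, are in the scene too. What is shaped like the part that bears core_2_mid but white is not meant.

How it is judged:
By the outcome, as a careful person would: the job done as asked, in the order asked, and still so for the second after the job is handed in, with the robot touching nothing.
It also fails if it takes over 72 s, if anything falls off the work surface, if the arm or the gripper's body presses on something with over 40 N, if the wrist force passes 120 N, or if a joint passes its speed limit or range.

### The arm

A 7-joint arm with a two-finger parallel gripper is mounted at the origin on a cart in front of the work surface, level with it; the furniture and walls round the work are solid. World frame = base frame: x ahead of the robot, y to its left, z up, the work surface at z = 0. Lengths are in mm, angles in degrees, forces in N, time in s.
With the tool pointing down it reaches from about 425 to 875 mm from the base axis. Payload 8.4 kg.
Tool frame: the origin (TCP) lies midway between the tips of the shut fingers; the grasp point (between the pads) lies 19 mm behind it; z points along the fingers, y is the line along which they close (so a half turn about z gives the same grasp; the last joint's range is limited). The gripper opens to 85 mm and grips with 20 to 120 N. Pads are 22 mm wide; open, the fingers measure 114 mm over their backs; the gripper's body (76 mm by 85 mm) begins 54 mm behind the grasp point. The pads swing forward as they close: fully open they stand 13 mm farther back than shut.
Start: joints at [65.936, 19.091, 2.286, 83.961, -0.768, 76.965, -3.352], TCP at [204.939, -616.818, 231.308] pointing down, gripper open.
Joint ranges: [-147.57, 147.57], [-21.85, 119.76], [-74.77, 79.35], [14.55, 137.4], [-85.83, 265.84], [4.83, 119.75], [-152.11, 152.11]. Speed limits (degrees/s): [127.2, 127.2, 159.86, 159.86, 180, 180, 180].

### API

Orientations are given as a 3x3 rotation matrix whose columns are the frame's x, y, z axes.
In Python, from workcell import robot, vision, ticket gives the robot as it stands.
- The arm moves only by the tool apply_moves, never from a script. Its argument "rows" is a list of rows, each an object with "grip": the gripper's target within -1 to 1 (fully open at 1, half-way at 0, shut at -1); "translation": the shift along the world's x, y, z in cm, a list of three; "spin": the turn about the world's z in rad. In form: [{"grip": grip, "translation": [dx, dy, dz], "spin": spin}, ...]. A call has 1 to 12 rows; each row is the pose to reach, as a shift and turn from the pose commanded when the call began; what a row does not reach only later rows make up. A row lasts 1/12 s, in which the tool goes at most 41.7 mm and 7.16 degrees, less where a joint would pass 70% of its speed; a pose out of reach is approached as far as the arm can. A call with a gripper value outside its range is refused whole. The fingers move at their own pace and stop on an object; the grip force is fixed at half the most. Time passes only in rows, so rows that repeat a pose let the fingers close. It gives the time, the measured TCP pose, the force, the opening and the grip force at its end, in the units of the state.
- robot.state(): the state, without advancing time (a new reading comes with each control period).
- vision.camera(name): name is "scene" or "top" or "wrist"; returns a dict with "color" (420x560x3 uint8, blue, green, red), "depth" (420x560 float32, mm along the optical axis (not along the pixel's ray), 0 where there is no reading), "intrinsics" (3x3 intrinsics, pixels), "k1" (the pictures are not rectified: a ray, as slopes to the right and down, at radius r is drawn at 1 + k1 r^2 times it, then the intrinsics apply), "pose" (4x4, takes a point from camera to world coordinates); the wrist camera has in their place "T_tool_cam" (4x4, takes a point from camera to tool coordinates, whose origin is the TCP and whose axes are the flange's). Camera axes: x right, y down, z forward; pixel columns grow to the right and rows downward; lengths in mm; the calibration is good to about 2 mm. A picture is of the moment at which its call begins: read the wrist's pose just before it.
- ticket.close_job(): hands the job in; it is judged then, once.
The state is a dict: "t": time; "q": joint angles; "dq": joint speeds; "joint_efforts": joint torques, N m; "tcp_pos": TCP position; "orientation": TCP orientation; "ft_force": force on the tool from outside, world axes, zero at the start; "ft_torque": the same for the moment, N m; "grip_width": opening from 0.0 (shut) to 1.0 (fully open); "grip_force": force on a finger pad.
Only numpy, scipy, OpenCV 4.12 (cv2) and the standard library are available. Lean on these libraries where they do the work, as an engineer would, in place of code of your own. Each camera call takes 0.05 s, during which the arm holds its last target. There are 200 camera calls.

## Working session

There is one attempt and no reset: what is moved stays moved. The work goes in short steps, Python scripts to look and compute and a tool call to move; the robot and the scene stay as the last step left them, time stands still between calls to the robot, and variables do not carry over. Pictures are saved under pics/ and viewed, at most 12 in all, crops included, and the job is handed in when it is done.

Besides the shell and the picture viewer there is one more tool, called by a JSON object that holds its "api" and its "payload", one argument or row to a line. apply_moves: Moves the arm, as the interface text tells. Its arguments: {"type":"object","properties":{"rows":{"type":"array"}},"required":["rows"]}

```bash
mkdir -p pics; cat > h.py <<'E'
import numpy as np,cv2
from workcell import robot,vision,ticket
def grab(name):
    s=robot.state(); c=vision.camera(name)
    if name=="wrist":
        T=np.eye(4);T[:3,:3]=np.array(s["orientation"]);T[:3,3]=s["tcp_pos"];c["pose"]=T@np.array(c["T_tool_cam"])
    return c
def px2w(c,u,v,z=0.):
    K=np.array(c["intrinsics"]);d=np.array([(u-K[0,2])/K[0,0],(v-K[1,2])/K[1,1]])
    r=d.copy()
    for _ in range(20): r=d/(1+c["k1"]*(r@r))
    P=np.array(c["pose"]);w=P[:3,:3]@np.array([r[0],r[1],1]);o=P[:3,3]
    return o+w*(z-o[2])/w[2]
E
python3 - <<'E'
from h import *
import pickle
for n in ("top","scene"):
    c=grab(n);pickle.dump(c,open(n+".pkl","wb"));cv2.imwrite(f"pics/{n}0.png",cv2.resize(c["color"],(800,600),interpolation=cv2.INTER_CUBIC))
    print(n,c["pose"],c["intrinsics"],c["k1"])
s=robot.state();print(s["orientation"],s["t"],s["grip_width"])
E
```

```text
top [[ 9.92021360e-03 -9.76638157e-01  2.14661360e-01  4.40842165e+02]
 [-9.99947931e-01 -1.02026010e-02 -2.07547088e-04 -1.11308018e+02]
 [ 2.39280261e-03 -2.14648124e-01 -9.76688516e-01  9.44871091e+02]
 [ 0.00000000e+00  0.00000000e+00  0.00000000e+00  1.00000000e+00]] [[448.79565851   0.         274.4061421 ]
 [  0.         448.79565851 212.80495266]
 [  0.           0.           1.        ]] -0.04111810412664641
scene [[ 8.34996131e-01 -3.94803963e-01  3.83290089e-01  2.71217854e+02]
 [-5.50194323e-01 -5.88622486e-01  5.92291968e-01 -6.61076991e+02]
 [-8.22605138e-03 -7.05445533e-01 -7.08716398e-01  6.95619367e+02]
 [ 0.00000000e+00  0.00000000e+00  0.00000000e+00  1.00000000e+00]] [[501.16821754   0.         284.37422109]
 [  0.         501.16821754 210.17804867]
 [  0.           0.           1.        ]] -0.012853821819408986
[[ 9.49008390e-01  3.15250399e-01 -5.11618682e-04]
 [ 3.15250806e-01 -9.49007473e-01  1.32113504e-03]
 [-6.90416038e-05 -1.41505644e-03 -9.99998996e-01]] 0.1 1.002214610987644
```

View pics/top0.png

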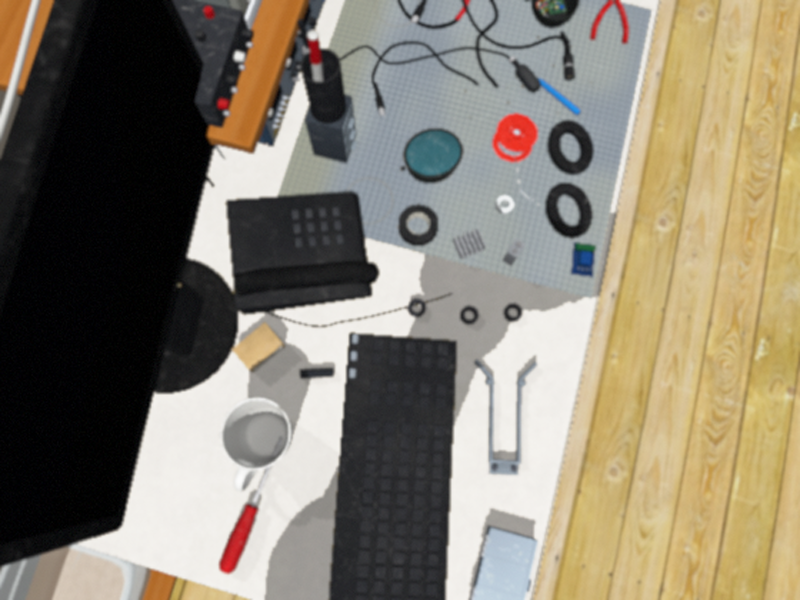

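View pics/scene0.png

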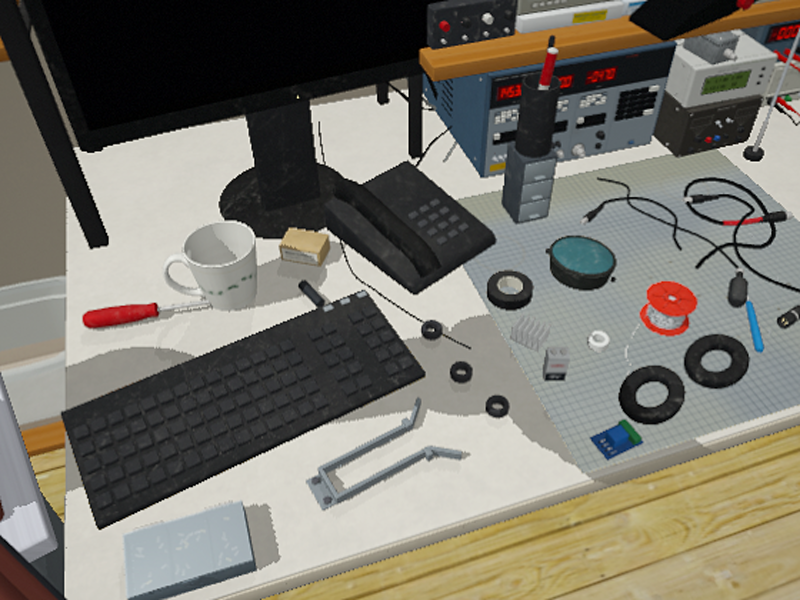

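The top view shows three dark ring cores at (417,307), (469,315) and (513,312). The white washer at (505,204) and the big black rings at (570,147) and (569,210) don't fit the description: wrong colour and wrong size. The track gate is at about (507,380), and its slot runs down to (505,465). I'll confirm this in one enlarged crop.

```bash
python3 - <<'E'
from h import *
import pickle
c=pickle.load(open("top.pkl","rb"))
cr=c["color"][195:345,270:390]  # u0=270,v0=195
cv2.imwrite("pics/crop0.png",cv2.resize(cr,None,fx=4,fy=4,interpolation=cv2.INTER_CUBIC))
for n,u,v,z in [("c1",417,307,12),("c2",469,315,12),("c3",513,312,12),("gateL",490,383,14),("gateR",522,383,14),("endL",490,462,14),("endR",519,462,14),("wingL",477,362,14),("wingR",535,360,14),("kbTR",455,341,15),("desk edge",600,295,0)]:
    print(n,px2w(c,u*.7-.15,v*.7-.15,z).round(1))
E
```

```text
c1 [ 642.  -148.4   12. ]
c2 [ 630.7 -225.7   12. ]
c3 [ 635.9 -291.4   12. ]
gateL [ 529.9 -254.5   14. ]
gateR [ 530.3 -301.    14. ]
endL [ 418.2 -252.2   14. ]
endR [ 418.5 -293.3   14. ]
wingL [ 560.4 -236.1   14. ]
wingR [ 564.1 -321.2   14. ]
kbTR [ 590.9 -204.2   15. ]
desk edge [ 666.2 -427.5    0. ]
```

View pics/crop0.png

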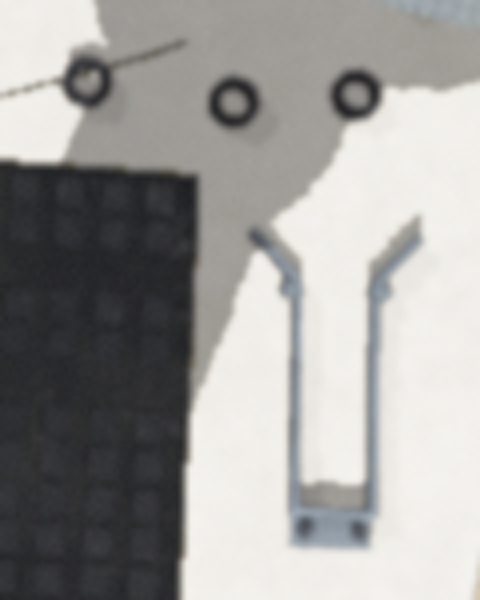

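The enlarged crop shows three like dark rings at (88,82), (234,101) and (356,94): the right ones. The track's rails run from the gate at about y=290 to the end stop at y≈508.

```bash
python3 - <<'E'
from h import *
import pickle
c=pickle.load(open("top.pkl","rb"))
f=lambda u,v,z: px2w(c,270+(u+.5)/4-.5,195+(v+.5)/4-.5,z)
for n,u,v,z in [("c1",88,82,12),("c2",234,101,12),("c3",356,94,12),("wL",253,230,14),("wR",419,222,14),("railL top",296,300,14),("railL bot",297,500,14),("railR top",376,300,14),("railR bot",371,500,14),("stop in L",300,508,14),("stop in R",370,508,14),("stop outL",292,546,14),("stop outR",369,546,14),("bulgeL",288,288,14),("bulgeR",384,288,14),("kbTR",196,178,15),("kbBR",180,590,15)]:
    print(n,f(u,v,z).round(1))
D=c["depth"]; print(D[195+75,335:375].round(0))
print(vision.camera("wrist")["T_tool_cam"])
E
```

```text
c1 [ 641.2 -148.2   12. ]
c2 [ 631.7 -225.7   12. ]
c3 [ 636.2 -290.7   12. ]
wL [ 562.7 -234.3   14. ]
wR [ 567.7 -321.4   14. ]
railL top [ 526.5 -256.    14. ]
railL bot [ 425.4 -254.4   14. ]
railR top [ 526.8 -297.5   14. ]
railR bot [ 425.7 -292.    14. ]
stop in L [ 421.5 -255.8   14. ]
stop in R [ 421.7 -291.4   14. ]
stop outL [ 402.7 -251.4   14. ]
stop outR [ 403.  -290.3   14. ]
bulgeL [ 532.7 -252.    14. ]
bulgeR [ 533.1 -301.9   14. ]
kbTR [ 589.7 -204.7   15. ]
kbBR [ 380.9 -194.7   15. ]
[944. 938. 941. 937. 942. 941. 943. 940. 932. 927. 928. 941. 939. 941.
 941. 939. 942. 942. 940. 939. 941. 941. 941. 942. 938. 939. 941. 934.
 926. 928. 942. 939. 944. 940. 942. 939. 940. 941. 943. 940.]
[[-2.61552185e-04 -9.46849854e-01 -3.21675745e-01  8.31435798e+01]
 [ 9.99999941e-01 -3.18943205e-04  1.25714040e-04 -4.06299045e-01]
 [-2.21628613e-04 -3.21675693e-01  9.46849882e-01 -1.42988304e+02]
 [ 0.00000000e+00  0.00000000e+00  0.00000000e+00  1.00000000e+00]]
```

{"api": "apply_moves", "payload": {
  "rows": [
    {"grip": -1,"translation": [10,10,0],"spin": 0.3},
    {"grip": -1,"translation": [41.5,35.2,-5],"spin": 1.21},
    {"grip": -1,"translation": [41.5,35.2,-5],"spin": 1.21},
    {"grip": -1,"translation": [41.5,35.2,-5],"spin": 1.21},
    {"grip": -1,"translation": [41.5,35.2,-5],"spin": 1.21},
    {"grip": -1,"translation": [41.5,35.2,-5],"spin": 1.21},
    {"grip": -1,"translation": [41.5,35.2,-5],"spin": 1.21},
    {"grip": -1,"translation": [41.5,35.2,-5],"spin": 1.21},
    {"grip": -1,"translation": [41.5,35.2,-5],"spin": 1.21},
    {"grip": -1,"translation": [41.5,35.2,-5],"spin": 1.21},
    {"grip": -1,"translation": [41.5,35.2,-5],"spin": 1.21},
    {"grip": -1,"translation": [41.5,35.2,-5],"spin": 1.21}
  ]
}}

```text
t: 1.15
tcp_pos: [585.3, -293.3, 185.6]
orientation: [[0.04, 0.999, -0.0], [0.999, -0.04, 0.0], [0.0, -0.0, -1.0]]
ft_force: [0.9, -0.7, -0.1]
grip_width: -0.002
grip_force: 0.0
```

{"api": "apply_moves", "payload": {
  "rows": [
    {"grip": -1,"translation": [1,1.5,0],"spin": 0},
    {"grip": -1,"translation": [1,1.5,0],"spin": 0},
    {"grip": -1,"translation": [1,1.5,0],"spin": 0}
  ]
}}

```text
t: 1.4
tcp_pos: [594.8, -278.2, 185.4]
orientation: [[0.037, 0.999, -0.001], [0.999, -0.037, 0.001], [0.001, -0.001, -1.0]]
ft_force: [-0.8, -1.3, 0.8]
grip_width: -0.003
grip_force: 0.0
```

```bash
python3 - <<'E'
from h import *
import pickle
c=grab("wrist");pickle.dump(c,open("w1.pkl","wb"));cv2.imwrite("pics/w1.png",cv2.resize(c["color"],(800,600),interpolation=cv2.INTER_CUBIC))
print(robot.state()["tcp_pos"])
E
```

```text
[ 593.84045085 -280.11904982  185.56695156]
```

View pics/w1.png

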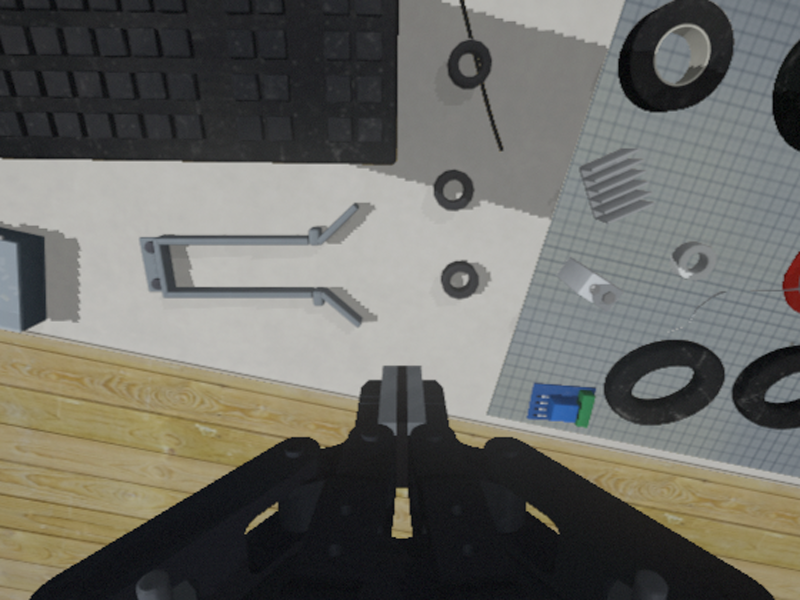

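The wrist view shows the cores at (470,64), (454,190) and (460,280), with the cable passing under core 1. The gate bulges are at (317,237) and (319,295), and the shut fingertips at (402,366).

```bash
python3 - <<'E'
from h import *
import pickle
c=pickle.load(open("w1.pkl","rb"))
s=.7
for n,u,v,z in [("c1",470,63,12),("c2",454,189,12),("c3",460,279,12),("wL",361,206,14),("wR",361,321,14),("bL",325,232,14),("bR",325,294,14),("railLt",300,238,14),("railRt",300,292,14),("railLb",170,240,14),("railRb",170,291,14),("stopL",162,245,14),("stopR",162,290,14),("kb",397,161,15),("tipL",381,367,185.5),("tipR",424,367,185.5),("bodyL",362,381,185),("bodyR",440,381,185)]:
    print(n,px2w(c,u*s-.15,v*s-.15,z).round(1))
E
```

```text
c1 [ 643.  -147.1   12. ]
c2 [ 632.9 -224.5   12. ]
c3 [ 637.3 -289.3   12. ]
wL [ 568.3 -233.5   14. ]
wR [ 562.6 -318.9   14. ]
bL [ 541.7 -250.6   14. ]
bR [ 537.4 -296.5   14. ]
railLt [ 523.6 -254.2   14. ]
railRt [ 519.1 -294.3   14. ]
railLb [ 431.1 -252.2   14. ]
railRb [ 423.4 -290.    14. ]
stopL [ 424.7 -255.6   14. ]
stopR [ 417.7 -289.    14. ]
kb [ 594.4 -204.6   15. ]
tipL [ 588.  -269.2  185.5]
tipR [ 603.3 -269.8  185.5]
bodyL [ 580.8 -274.8  185. ]
bodyR [ 608.9 -275.9  185. ]
```

```bash
python3 - <<'E'
from h import *
import pickle
c=pickle.load(open("w1.pkl","rb"))
cv2.imwrite("pics/w1c.png",cv2.resize(c["color"][80:330,240:460],None,fx=2.4,fy=2.4,interpolation=cv2.INTER_CUBIC))
K=np.array(c["intrinsics"]);D=c["depth"];P=np.array(c["pose"])
v,u=np.mgrid[0:420,0:560];r=np.stack([(u-K[0,2])/K[0,0],(v-K[1,2])/K[1,1]],-1);r=r/(1+c["k1"]*(r**2).sum(-1,keepdims=True))
X=np.concatenate([r,np.ones((420,560,1))],-1)*D[...,None]@P[:3,:3].T+P[:3,3]
m=(D>0)&(X[...,0]>650)&(X[...,0]<800)&(X[...,1]<-180)&(X[...,1]>-340)
for lo,hi in((8,20),(20,35),(42,60)):
    q=X[m&(X[...,2]>lo)&(X[...,2]<hi)]
    for a,b in((-340,-255),(-255,-180)):
        w=q[(q[:,1]>a)&(q[:,1]<b)]
        if len(w)>10: print(lo,a,len(w),np.percentile(w,[2,98],axis=0).round())
E
```

```text
8 -340 255 [[ 710. -292.    8.]
 [ 800. -272.   19.]]
8 -255 688 [[ 721. -248.    8.]
 [ 762. -202.   20.]]
20 -340 127 [[ 710. -292.   20.]
 [ 719. -278.   35.]]
20 -255 790 [[ 723. -248.   20.]
 [ 760. -204.   27.]]
42 -340 531 [[ 711. -302.   43.]
 [ 737. -279.   51.]]
```

View pics/w1c.png

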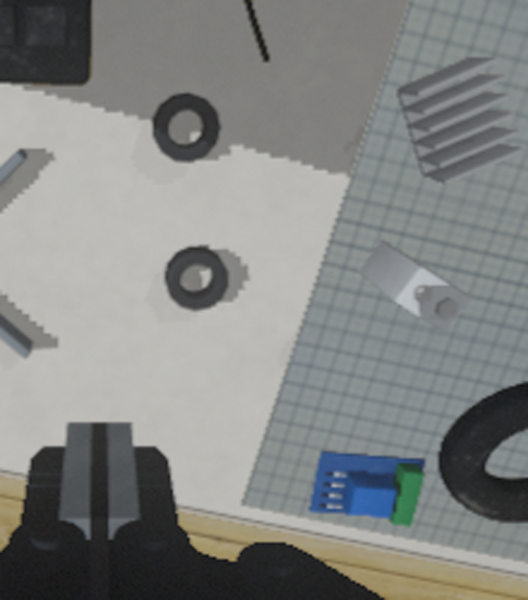

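The battery stands at x≥710, and there is room to descend between it and core 3.

{"api": "apply_moves", "payload": {
  "rows": [
    {"grip": -1,"translation": [3.5,-0.6,-1],"spin": 0},
    {"grip": -1,"translation": [7,-1.3,-3],"spin": 0},
    {"grip": -1,"translation": [7,-1.3,-7],"spin": 0},
    {"grip": -1,"translation": [7,-1.3,-11],"spin": 0},
    {"grip": -1,"translation": [7,-1.3,-14.5],"spin": 0},
    {"grip": -1,"translation": [7,-1.3,-17],"spin": 0},
    {"grip": -1,"translation": [7,-1.3,-17.9],"spin": 0},
    {"grip": -1,"translation": [7,-1.3,-17.9],"spin": 0},
    {"grip": -1,"translation": [7,-1.3,-17.9],"spin": 0}
  ]
}}

```text
t: 2.2
tcp_pos: [663.6, -294.7, 7.5]
orientation: [[0.042, 0.999, -0.0], [0.999, -0.042, -0.001], [-0.001, -0.0, -1.0]]
ft_force: [0.6, 0.7, -0.2]
grip_width: 0.001
grip_force: 0.0
```

```bash
python3 - <<'E'
from h import *
c=grab("wrist");cv2.imwrite("pics/w2.png",cv2.resize(c["color"],(800,600),interpolation=cv2.INTER_CUBIC))
for _ in range(2):
    s=robot.state();print(np.round(s["tcp_pos"],1),np.round(s["ft_force"],1))
E
```

```text
[ 663.6 -294.6    7.7] [ 0.4  0.8 -0.2]
[ 663.6 -294.6    7.7] [ 0.4  0.8 -0.2]
```

View pics/w2.png

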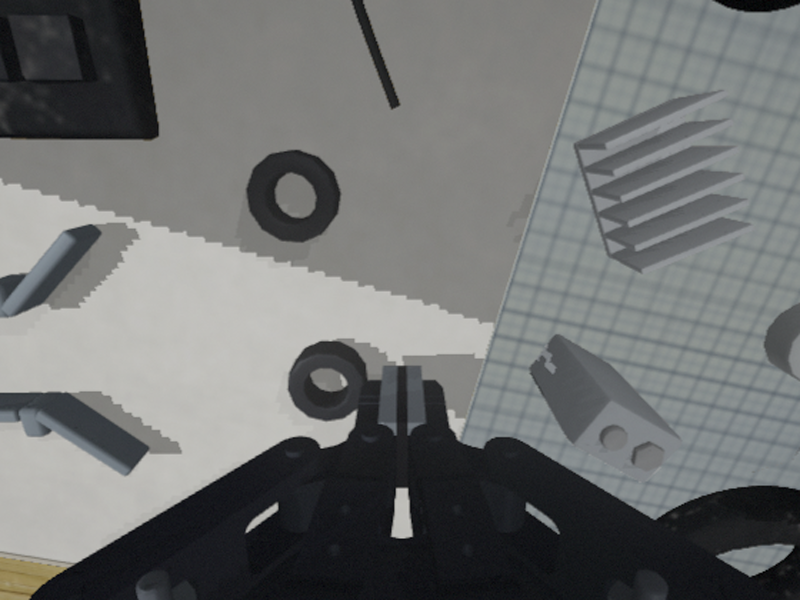

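The view shows the tip (402,380) just right of core 3 (327,380), with a small gap. I'll push it diagonally onto the track axis.

{"api": "apply_moves", "payload": {
  "rows": [
    {"grip": -1,"translation": [0,0.4,-0.15],"spin": 0},
    {"grip": -1,"translation": [-0.5,0.4,-0.15],"spin": 0},
    {"grip": -1,"translation": [-1.3,0.5,-0.15],"spin": 0},
    {"grip": -1,"translation": [-2.1,0.6,-0.15],"spin": 0},
    {"grip": -1,"translation": [-2.9,0.75,-0.15],"spin": 0},
    {"grip": -1,"translation": [-3.7,0.9,-0.15],"spin": 0},
    {"grip": -1,"translation": [-4.5,1.0,-0.15],"spin": 0},
    {"grip": -1,"translation": [-5.3,1.15,-0.15],"spin": 0},
    {"grip": -1,"translation": [-6.1,1.3,-0.15],"spin": 0},
    {"grip": -1,"translation": [-6.9,1.45,-0.15],"spin": 0},
    {"grip": -1,"translation": [-7.6,1.5,-0.15],"spin": 0},
    {"grip": -1,"translation": [-7.6,1.5,-0.15],"spin": 0}
  ]
}}

```text
t: 3.25
tcp_pos: [587.0, -277.6, 5.7]
orientation: [[0.04, 0.999, -0.001], [0.999, -0.04, 0.0], [0.0, -0.001, -1.0]]
ft_force: [-0.2, 1.1, 2.7]
grip_width: -0.0
grip_force: 1.5
```

```bash
python3 - <<'E'
from h import *
c=grab("wrist");cv2.imwrite("pics/w3.png",cv2.resize(c["color"],(800,600),interpolation=cv2.INTER_CUBIC))
s=robot.state();print(np.round(s["tcp_pos"],1),np.round(s["ft_force"],1))
E
```

```text
[ 587.4 -277.6    5.7] [-0.7  0.9  4.9]
```

View pics/w3.png

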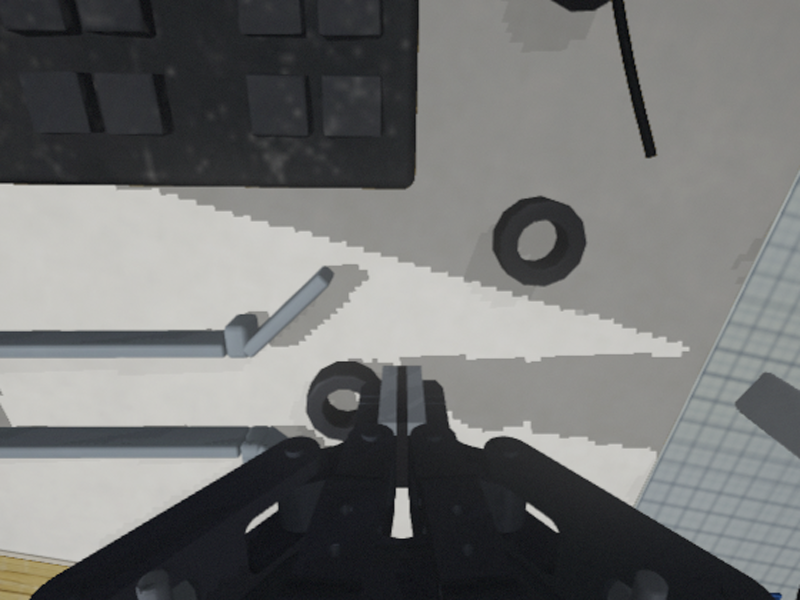

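The core (345,400) sits against the pad, ahead of the tip, between the wings.

```bash
python3 - <<'E'
from h import *
c=grab("wrist")
s=.7
for n,u,v,z in [("core",346,401,12),("wL",328,275,14),("bL",245,322,14),("railL",150,338,14),("railR",150,436,14),("c2",539,239,12),("kb",413,185,15)]:
    print(n,px2w(c,u*s-.15,v*s-.15,z).round(1))
for _ in range(3):
  s=robot.state();print(np.round(s["tcp_pos"],1),np.round(s["ft_force"],1))
E
```

```text
core [ 568.2 -278.1   12. ]
wL [ 566.5 -231.7   14. ]
bL [ 538.2 -246.4   14. ]
railL [ 506.3 -250.7   14. ]
railR [ 497.9 -288.3   14. ]
c2 [ 632.2 -223.4   12. ]
kb [ 593.9 -205.4   15. ]
[ 587.8 -277.6    5.6] [-1.4  2.2  6.1]
[ 587.8 -277.6    5.6] [-1.4  2.2  6.1]
[ 587.8 -277.6    5.6] [-1.4  2.2  6.1]
```

{"api": "apply_moves", "payload": {
  "rows": [
    {"grip": -1,"translation": [0,0,0.15],"spin": 0},
    {"grip": -1,"translation": [-0.8,0.02,0.15],"spin": 0},
    {"grip": -1,"translation": [-1.6,0.06,0.15],"spin": 0},
    {"grip": -1,"translation": [-2.4,0.1,0.15],"spin": 0},
    {"grip": -1,"translation": [-3.2,0.13,0.15],"spin": 0},
    {"grip": -1,"translation": [-4.0,0.16,0.15],"spin": 0},
    {"grip": -1,"translation": [-4.8,0.2,0.15],"spin": 0},
    {"grip": -1,"translation": [-5.5,0.23,0.15],"spin": 0},
    {"grip": -1,"translation": [-6.2,0.25,0.15],"spin": 0},
    {"grip": -1,"translation": [-6.2,0.25,0.15],"spin": 0}
  ]
}}

```text
t: 4.18
tcp_pos: [524.5, -275.5, 6.8]
orientation: [[0.041, 0.999, -0.001], [0.999, -0.041, -0.0], [-0.0, -0.001, -1.0]]
ft_force: [-0.7, -0.5, -0.0]
grip_width: 0.002
grip_force: 0.0
```

```bash
python3 - <<'E'
from h import *
c=grab("wrist");cv2.imwrite("pics/w4.png",cv2.resize(c["color"],(800,600),interpolation=cv2.INTER_CUBIC))
import pickle;pickle.dump(c,open("w4.pkl","wb"))
s=robot.state();print(np.round(s["tcp_pos"],1),np.round(s["ft_force"],1))
E
```

```text
[ 525.5 -275.5    7. ] [-0.1 -0.6 -0.1]
```

View pics/w4.png

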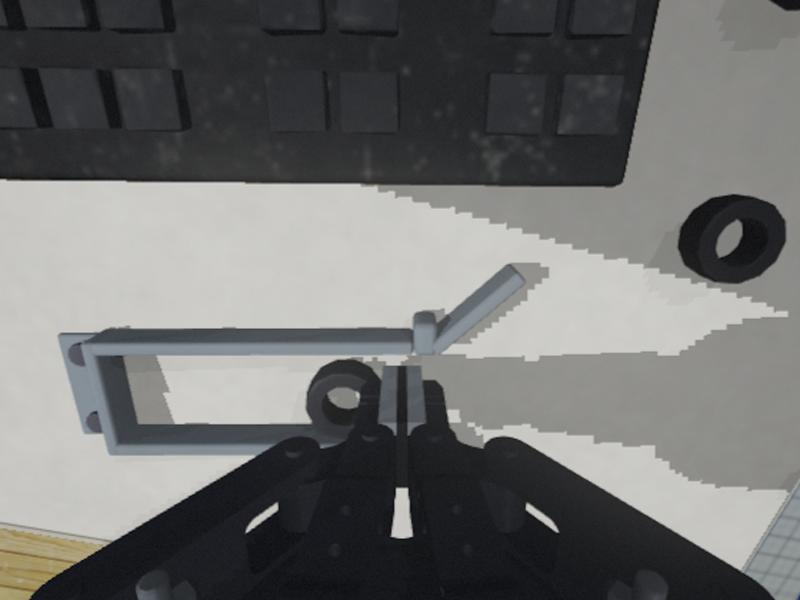

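Core 3 (340,398) lies flat in the slot. Its rear edge is at about column 383, left of the gate's inner end at 413, so it is through. Next I go to the +y side of core 2.

{"api": "apply_moves", "payload": {
  "rows": [
    {"grip": -1,"translation": [0.2,0,2],"spin": 0},
    {"grip": -1,"translation": [0.4,0,5],"spin": 0},
    {"grip": -1,"translation": [4,2.5,5],"spin": 0},
    {"grip": -1,"translation": [7.5,5.5,5],"spin": 0},
    {"grip": -1,"translation": [10.7,8.2,5],"spin": 0},
    {"grip": -1,"translation": [10.7,8.2,4],"spin": 0},
    {"grip": -1,"translation": [10.7,8.2,1.5],"spin": 0},
    {"grip": -1,"translation": [10.7,8.2,0],"spin": 0},
    {"grip": -1,"translation": [10.7,8.2,0],"spin": 0},
    {"grip": -1,"translation": [10.7,8.2,0],"spin": 0}
  ]
}}

```text
t: 5.07
tcp_pos: [632.0, -193.8, 5.9]
orientation: [[0.041, 0.999, -0.003], [0.999, -0.041, 0.0], [0.0, -0.003, -1.0]]
ft_force: [-0.3, -0.7, 1.1]
grip_width: 0.0
grip_force: 0.0
```

```bash
python3 - <<'E'
from h import *
s=robot.state();print(np.round(s["tcp_pos"],1),np.round(s["ft_force"],1))
c=grab("top")
cv2.imwrite("pics/t5.png",cv2.resize(c["color"][180:350,230:440],None,fx=3.5,fy=3.5,interpolation=cv2.INTER_CUBIC))
E
```

```text
[ 632.  -193.8    5.9] [-0.3 -0.7  1.1]
```

{"api": "apply_moves", "payload": {
  "rows": [
    {"grip": -1,"translation": [0,-0.5,0.1],"spin": 0},
    {"grip": -1,"translation": [-0.05,-1.2,0.1],"spin": 0},
    {"grip": -1,"translation": [-0.08,-2.0,0.1],"spin": 0},
    {"grip": -1,"translation": [-0.1,-2.8,0.1],"spin": 0},
    {"grip": -1,"translation": [-0.14,-3.6,0.1],"spin": 0},
    {"grip": -1,"translation": [-0.17,-4.4,0.1],"spin": 0},
    {"grip": -1,"translation": [-0.2,-5.1,0.1],"spin": 0},
    {"grip": -1,"translation": [-0.23,-5.7,0.1],"spin": 0},
    {"grip": -1,"translation": [-0.25,-6.1,0.1],"spin": 0},
    {"grip": -1,"translation": [-0.25,-6.1,0.1],"spin": 0}
  ]
}}

```text
t: 5.95
tcp_pos: [631.4, -255.8, 9.1]
orientation: [[0.041, 0.999, 0.002], [0.999, -0.041, -0.0], [-0.0, 0.002, -1.0]]
ft_force: [0.6, 1.2, 5.3]
grip_width: -0.001
grip_force: 2.4
```

{"api": "apply_moves", "payload": {
  "rows": [
    {"grip": -1,"translation": [0,0.5,0.3],"spin": 0},
    {"grip": -1,"translation": [0,0.8,3.5],"spin": 0},
    {"grip": -1,"translation": [1.5,0.8,6],"spin": 0},
    {"grip": -1,"translation": [3.3,-1.5,6],"spin": 0},
    {"grip": -1,"translation": [3.3,-2.6,6],"spin": 0},
    {"grip": -1,"translation": [3.3,-2.6,6],"spin": 0},
    {"grip": -1,"translation": [3.3,-2.6,6],"spin": 0}
  ]
}}

```text
t: 6.53
tcp_pos: [662.4, -281.0, 66.9]
orientation: [[0.042, 0.999, -0.002], [0.999, -0.042, 0.0], [0.0, -0.002, -1.0]]
ft_force: [1.3, 0.3, -0.1]
grip_width: -0.002
grip_force: 0.0
```

```bash
python3 - <<'E'
from h import *
c=grab("wrist");cv2.imwrite("pics/w6.png",cv2.resize(c["color"],(800,600),interpolation=cv2.INTER_CUBIC))
import pickle;pickle.dump(c,open("w6.pkl","wb"))
s=robot.state();print(np.round(s["tcp_pos"],1),np.round(s["ft_force"],1))
# dark ring search: compare with circle on a rectified desk patch at z=12
def ring(c,x0,x1,y0,y1):
    K=np.array(c["intrinsics"]);W=np.linalg.inv(np.array(c["pose"]))
    xs=np.arange(x0,x1,.5);ys=np.arange(y0,y1,.5);X,Y=np.meshgrid(xs,ys,indexing="ij")
    p=np.stack([X,Y,X*0+12,X*0+1],-1)@W.T;r=p[...,:2]/p[...,2:3];r=r*(1+c["k1"]*(r**2).sum(-1,keepdims=True))
    m=(r*[K[0,0],K[1,1]]+[K[0,2],K[1,2]]).astype(np.float32)
    g=cv2.remap(cv2.cvtColor(c["color"],cv2.COLOR_BGR2GRAY),m[...,0],m[...,1],cv2.INTER_LINEAR)
    t=np.full((69,69),200,np.uint8);cv2.circle(t,(34,34),28,60,-1);cv2.circle(t,(34,34),15,190,-1)
    R=cv2.matchTemplate(g,t,cv2.TM_CCOEFF_NORMED);_,v,_,l=cv2.minMaxLoc(R)
    return round(v,2),x0+(l[1]+34)/2,y0+(l[0]+34)/2
print(ring(c,590,655,-310,-225))
E
sed -n '/^def ring/,/return round/p' <<'E' >/dev/null
E
```

```text
[ 662.5 -279.8   66.8] [ 0.4  0.5 -0.3]
(0.77, 631.0, -277.5)
```

{"api": "apply_moves", "payload": {
  "rows": [
    {"grip": -1,"translation": [0,0.1,-3],"spin": 0},
    {"grip": -1,"translation": [0,0.1,-5.2],"spin": 0},
    {"grip": -1,"translation": [0,0.1,-5.9],"spin": 0},
    {"grip": -1,"translation": [0,0.1,-5.9],"spin": 0},
    {"grip": -1,"translation": [-0.9,0.1,-5.9],"spin": 0},
    {"grip": -1,"translation": [-1.9,0.1,-5.9],"spin": 0},
    {"grip": -1,"translation": [-2.9,0.12,-5.9],"spin": 0},
    {"grip": -1,"translation": [-3.9,0.15,-5.9],"spin": 0},
    {"grip": -1,"translation": [-4.9,0.18,-5.9],"spin": 0},
    {"grip": -1,"translation": [-5.9,0.2,-5.9],"spin": 0},
    {"grip": -1,"translation": [-6.8,0.22,-5.9],"spin": 0},
    {"grip": -1,"translation": [-7.5,0.25,-5.9],"spin": 0}
  ]
}}

```text
t: 7.58
tcp_pos: [588.4, -278.1, 10.6]
orientation: [[0.04, 0.999, 0.002], [0.999, -0.04, -0.001], [-0.001, 0.002, -1.0]]
ft_force: [0.8, 0.5, 0.7]
grip_width: -0.004
grip_force: 0.1
```

```bash
cat >> h.py <<'E'
def ring(c,x0,x1,y0,y1):
    K=np.array(c["intrinsics"]);W=np.linalg.inv(np.array(c["pose"]))
    X,Y=np.meshgrid(np.arange(x0,x1,.5),np.arange(y0,y1,.5),indexing="ij")
    p=np.stack([X,Y,X*0+12,X*0+1],-1)@W.T;r=p[...,:2]/p[...,2:3];r=r*(1+c["k1"]*(r**2).sum(-1,keepdims=True))
    m=(r*[K[0,0],K[1,1]]+[K[0,2],K[1,2]]).astype(np.float32)
    g=cv2.remap(cv2.cvtColor(c["color"],cv2.COLOR_BGR2GRAY),m[...,0],m[...,1],cv2.INTER_LINEAR)
    t=np.full((69,69),200,np.uint8);cv2.circle(t,(34,34),28,60,-1);cv2.circle(t,(34,34),15,190,-1)
    R=cv2.matchTemplate(g,t,cv2.TM_CCOEFF_NORMED);_,v,_,l=cv2.minMaxLoc(R)
    return round(v,2),x0+(l[1]+34)/2,y0+(l[0]+34)/2
E
python3 - <<'E'
from h import *
c=grab("wrist");cv2.imwrite("pics/w7.png",cv2.resize(c["color"],(800,600),interpolation=cv2.INTER_CUBIC))
s=robot.state();print(np.round(s["tcp_pos"],1),np.round(s["ft_force"],1))
print(ring(c,540,605,-310,-245),ring(c,480,530,-305,-245))
E
```

```text
[ 587.1 -278.3   10.1] [-0.5 -0.1 -1.3]
(0.59, 569.5, -275.0) (0.58, 508.5, -274.5)
```

{"api": "apply_moves", "payload": {
  "rows": [
    {"grip": -1,"translation": [0.4,0,0],"spin": 0},
    {"grip": -1,"translation": [0.4,0,-0.3],"spin": 0},
    {"grip": -1,"translation": [0,0,-0.3],"spin": 0},
    {"grip": -1,"translation": [-0.9,0.05,-0.3],"spin": 0},
    {"grip": -1,"translation": [-1.8,0.1,-0.3],"spin": 0},
    {"grip": -1,"translation": [-2.7,0.13,-0.3],"spin": 0},
    {"grip": -1,"translation": [-3.6,0.17,-0.3],"spin": 0},
    {"grip": -1,"translation": [-4.5,0.2,-0.3],"spin": 0},
    {"grip": -1,"translation": [-5.3,0.23,-0.3],"spin": 0},
    {"grip": -1,"translation": [-6.1,0.27,-0.3],"spin": 0},
    {"grip": -1,"translation": [-6.1,0.27,-0.3],"spin": 0}
  ]
}}

```text
t: 8.55
tcp_pos: [525.7, -275.3, 5.8]
orientation: [[0.041, 0.999, -0.001], [0.999, -0.041, -0.0], [-0.0, -0.001, -1.0]]
ft_force: [-0.5, -0.6, -0.5]
grip_width: -0.001
grip_force: 0.0
```

```bash
python3 - <<'E'
from h import *
c=grab("wrist");cv2.imwrite("pics/w8.png",cv2.resize(c["color"],(800,600),interpolation=cv2.INTER_CUBIC))
s=robot.state();print(np.round(s["tcp_pos"],1),np.round(s["ft_force"],1))
print(ring(c,485,545,-305,-245),ring(c,455,500,-305,-245))
E
```

```text
[ 526.8 -275.3    6. ] [-0.9 -0.4  0.1]
(0.5, 506.5, -272.5) (0.5, 481.5, -273.5)
```

View pics/w8.png

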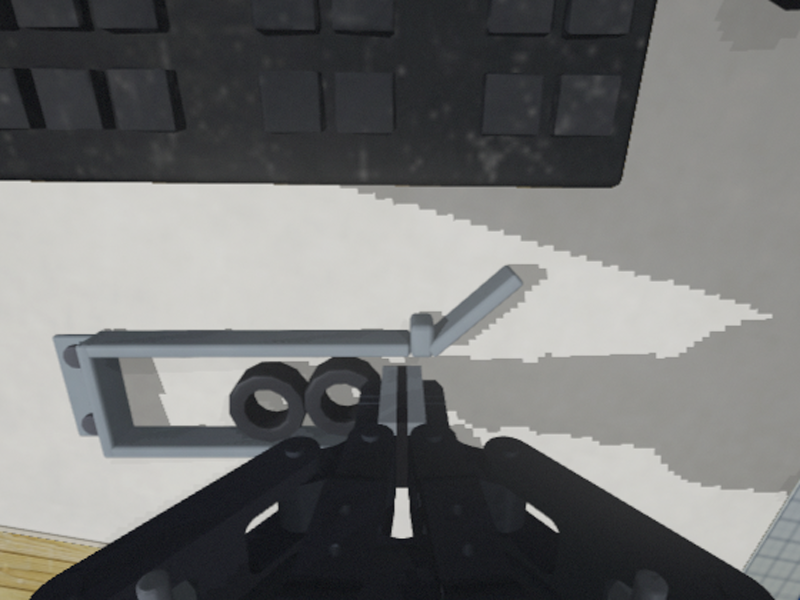

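Both cores are in the slot at (268,400) and (342,398), ahead of the tip. Before core 1 I'll check the phone's height near the approach.

```bash
python3 - <<'E'
from h import *
import pickle
c=pickle.load(open("top.pkl","rb"))
K=np.array(c["intrinsics"]);D=c["depth"];P=np.array(c["pose"])
v,u=np.mgrid[0:420,0:560];r=np.stack([(u-K[0,2])/K[0,0],(v-K[1,2])/K[1,1]],-1);r=r/(1+c["k1"]*(r**2).sum(-1,keepdims=True))
X=(np.concatenate([r,np.ones((420,560,1))],-1)*D[...,None])@P[:3,:3].T+P[:3,3]
for y in range(-150,20,10):
    print(y,[int(max(np.percentile(q,95),-9)) if len(q:=X[(D>0)&(abs(X[...,0]-x)<5)&(abs(X[...,1]-y)<5)][:,2]) else -1 for x in range(600,720,10)])
E
```

```text
-150 [19, 3, 2, 15, 10, 14, 5, 4, 3, 3, 2, 4]
-140 [18, 3, 2, 12, 14, 15, 4, 4, 4, 3, 3, 3]
-130 [21, 3, 2, 4, 10, 4, 4, 3, 3, 3, 3, 3]
-120 [21, 3, 2, 2, 4, 2, 3, 4, 4, 2, 4, 2]
-110 [24, 2, 3, 2, 6, 4, 2, 2, 3, 3, 3, 3]
-100 [23, 3, 2, 3, 6, 3, 4, 2, 3, 3, 4, 2]
-90 [25, 2, 4, 6, 3, 2, 3, 38, 50, 52, 48, 3]
-80 [25, 3, 2, 5, 2, 2, 15, 53, 61, 61, 58, 2]
-70 [26, 3, 3, 5, 2, 2, 23, 61, 66, 67, 61, 18]
-60 [27, 4, 6, 4, 2, 17, 24, 65, 72, 72, 67, 23]
-50 [28, 3, 7, 3, 2, 24, 28, 71, 74, 73, 66, 25]
-40 [3, 3, 5, 3, 3, 27, 34, 74, 77, 75, 66, 28]
-30 [3, 3, 5, 3, 3, 29, 64, 74, 77, 76, 66, 29]
-20 [3, 3, 7, 2, 3, 30, 70, 79, 79, 77, 65, 31]
-10 [3, 6, 5, 2, 3, 34, 72, 80, 81, 78, 33, 33]
0 [4, 7, 4, 2, 18, 36, 77, 82, 84, 79, 34, 34]
10 [3, 3, 5, 2, 31, 38, 81, 86, 85, 79, 36, 38]
```

{"api": "apply_moves", "payload": {
  "rows": [
    {"grip": -1,"translation": [0.2,0,3],"spin": 0},
    {"grip": -1,"translation": [0.5,0.5,7],"spin": 0},
    {"grip": -1,"translation": [3,4,9],"spin": 0},
    {"grip": -1,"translation": [5.5,7,9],"spin": 0},
    {"grip": -1,"translation": [8,10,9],"spin": 0},
    {"grip": -1,"translation": [10,13,9],"spin": 0},
    {"grip": -1,"translation": [11.5,15.9,9],"spin": 0},
    {"grip": -1,"translation": [11.5,15.9,7],"spin": 0},
    {"grip": -1,"translation": [11.5,15.9,4],"spin": 0},
    {"grip": -1,"translation": [11.5,15.9,1.5],"spin": 0},
    {"grip": -1,"translation": [11.5,15.9,0.2],"spin": 0},
    {"grip": -1,"translation": [11.5,15.9,0.2],"spin": 0}
  ]
}}

```text
t: 9.6
tcp_pos: [640.7, -115.6, 4.6]
orientation: [[0.04, 0.999, -0.005], [0.999, -0.04, 0.001], [0.001, -0.005, -1.0]]
ft_force: [-0.2, 0.3, 0.9]
grip_width: -0.002
grip_force: 0.0
```

```bash
python3 - <<'E'
from h import *
c=grab("top");print(ring(c,610,670,-180,-125))
print(ring(c,480,530,-305,-250),ring(c,455,495,-305,-250))
s=robot.state();print(np.round(s["tcp_pos"],1),np.round(s["ft_force"],1))
E
```

```text
(0.14, 640.0, -153.0)
(0.68, 505.0, -277.0) (0.65, 477.5, -279.0)
[ 642.  -115.8    6.9] [ 0.5 -0.3  0.3]
```

{"api": "apply_moves", "payload": {
  "rows": [
    {"grip": -1,"translation": [0.1,-0.5,0.1],"spin": 0},
    {"grip": -1,"translation": [0.05,-1.2,0.1],"spin": 0},
    {"grip": -1,"translation": [0,-2,0.1],"spin": 0},
    {"grip": -1,"translation": [0,-2.8,0.1],"spin": 0},
    {"grip": -1,"translation": [-0.05,-3.6,0.1],"spin": 0},
    {"grip": -1,"translation": [-0.08,-4.4,0.1],"spin": 0},
    {"grip": -1,"translation": [-0.1,-5.2,0.1],"spin": 0},
    {"grip": -1,"translation": [-0.14,-6,0.1],"spin": 0},
    {"grip": -1,"translation": [-0.17,-6.8,0.1],"spin": 0},
    {"grip": -1,"translation": [-0.2,-7.5,0.1],"spin": 0},
    {"grip": -1,"translation": [-0.22,-8,0.1],"spin": 0},
    {"grip": -1,"translation": [-0.22,-8,0.1],"spin": 0}
  ]
}}

```text
t: 10.65
tcp_pos: [641.4, -197.8, 10.4]
orientation: [[0.042, 0.999, 0.002], [0.999, -0.042, -0.001], [-0.0, 0.002, -1.0]]
ft_force: [0.9, 2.1, 5.0]
grip_width: 0.002
grip_force: 2.7
```

```bash
python3 - <<'E'
from h import *
c=grab("wrist");print(ring(c,605,675,-260,-185));cv2.imwrite("pics/w9.png",cv2.resize(c["color"],(800,600),interpolation=cv2.INTER_CUBIC))
s=robot.state();print(np.round(s["tcp_pos"],1),np.round(s["ft_force"],1))
E
```

```text
(0.29, 652.0, -228.0)
[ 641.4 -197.5   10.3] [0.8 0.8 6. ]
```

```bash
python3 - <<'E'
from h import *
c=grab("scene");print(ring(c,605,675,-270,-185),ring(c,480,530,-305,-250),ring(c,455,495,-305,-250))
s=robot.state();print(np.round(s["tcp_pos"],1),np.round(s["ft_force"],1))
cv2.imwrite("pics/s9.png",cv2.resize(c["color"][150:330,200:440],None,fx=3.2,fy=3.2,interpolation=cv2.INTER_CUBIC))
E
```

```text
(0.67, 633.0, -224.5) (0.63, 502.0, -280.5) (0.59, 475.0, -281.0)
[ 641.4 -197.4   10.3] [0.  0.7 3.9]
```

View pics/s9.png

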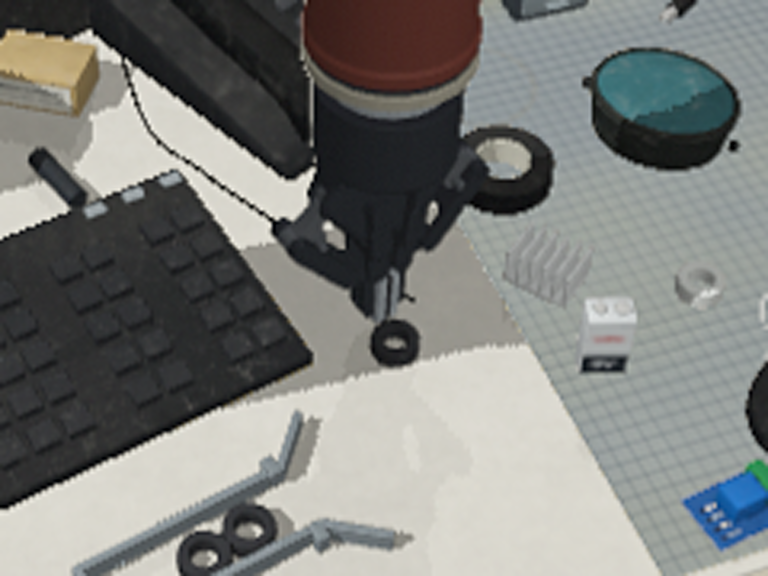

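Core 1 lies flat at (395,343), in front of the fingertips but a few mm toward -x. I'll recentre and carry on.

{"api": "apply_moves", "payload": {
  "rows": [
    {"grip": -1,"translation": [0,0.6,0],"spin": 0},
    {"grip": -1,"translation": [-0.6,0.6,-0.3],"spin": 0},
    {"grip": -1,"translation": [-0.6,0.6,-0.3],"spin": 0},
    {"grip": -1,"translation": [-0.6,0,-0.3],"spin": 0},
    {"grip": -1,"translation": [-0.6,-0.8,-0.3],"spin": 0},
    {"grip": -1,"translation": [-0.63,-1.6,-0.3],"spin": 0},
    {"grip": -1,"translation": [-0.66,-2.4,-0.3],"spin": 0},
    {"grip": -1,"translation": [-0.7,-3.2,-0.3],"spin": 0},
    {"grip": -1,"translation": [-0.73,-4,-0.3],"spin": 0},
    {"grip": -1,"translation": [-0.77,-4.8,-0.3],"spin": 0},
    {"grip": -1,"translation": [-0.8,-5.5,-0.3],"spin": 0},
    {"grip": -1,"translation": [-0.8,-5.6,-0.3],"spin": 0}
  ]
}}

```text
t: 11.75
tcp_pos: [632.1, -254.4, 5.9]
orientation: [[0.042, 0.999, -0.0], [0.999, -0.042, -0.001], [-0.001, -0.0, -1.0]]
ft_force: [-0.2, -0.2, -0.1]
grip_width: -0.0
grip_force: 0.0
```

{"api": "apply_moves", "payload": {
  "rows": [
    {"grip": -1,"translation": [0,0.5,0.3],"spin": 0},
    {"grip": -1,"translation": [0,0.8,3.5],"spin": 0},
    {"grip": -1,"translation": [1.5,0.8,6],"spin": 0},
    {"grip": -1,"translation": [3.2,-1.5,6],"spin": 0},
    {"grip": -1,"translation": [3.2,-2.6,6],"spin": 0},
    {"grip": -1,"translation": [3.2,-2.6,6],"spin": 0},
    {"grip": -1,"translation": [3.2,-2.6,6],"spin": 0}
  ]
}}

```text
t: 12.33
tcp_pos: [663.7, -277.6, 65.1]
orientation: [[0.041, 0.999, -0.002], [0.999, -0.041, 0.001], [0.001, -0.002, -1.0]]
ft_force: [0.3, 0.5, -0.1]
grip_width: 0.001
grip_force: 0.0
```

```bash
python3 - <<'E'
from h import *
c=grab("wrist");s=robot.state();print(np.round(s["tcp_pos"],1),np.round(s["ft_force"],1))
print(ring(c,590,655,-310,-225))
cv2.imwrite("pics/w10.png",c["color"])
c=grab("scene");print(ring(c,590,655,-310,-225))
E
```

```text
[ 663.7 -276.6   65.1] [-1.1  1.  -0.4]
(0.78, 634.5, -276.0)
(0.72, 628.5, -283.5)
```

{"api": "apply_moves", "payload": {
  "rows": [
    {"grip": -1,"translation": [0,-0.1,-3],"spin": 0},
    {"grip": -1,"translation": [0,-0.1,-5.2],"spin": 0},
    {"grip": -1,"translation": [0,-0.1,-5.9],"spin": 0},
    {"grip": -1,"translation": [0,-0.1,-5.9],"spin": 0},
    {"grip": -1,"translation": [-0.9,-0.1,-5.9],"spin": 0},
    {"grip": -1,"translation": [-1.9,-0.1,-5.9],"spin": 0},
    {"grip": -1,"translation": [-2.9,-0.08,-5.9],"spin": 0},
    {"grip": -1,"translation": [-3.9,-0.06,-5.9],"spin": 0},
    {"grip": -1,"translation": [-4.9,-0.04,-5.9],"spin": 0},
    {"grip": -1,"translation": [-5.9,-0.02,-5.9],"spin": 0},
    {"grip": -1,"translation": [-6.8,0,-5.9],"spin": 0},
    {"grip": -1,"translation": [-7.5,0,-5.9],"spin": 0}
  ]
}}

```text
t: 13.43
tcp_pos: [589.2, -278.3, 8.6]
orientation: [[0.04, 0.999, 0.002], [0.999, -0.04, -0.001], [-0.001, 0.002, -1.0]]
ft_force: [0.0, 0.1, 0.5]
grip_width: 0.002
grip_force: 0.2
```

```bash
python3 - <<'E'
from h import *
c=grab("wrist")
s=robot.state();print(np.round(s["tcp_pos"],1),np.round(s["ft_force"],1))
print(ring(c,540,605,-310,-245),ring(c,480,530,-305,-245))
E
```

```text
[ 588.  -278.6    8.1] [-0.7 -0.5 -0.6]
(0.59, 570.5, -275.0) (0.56, 509.5, -272.5)
```

{"api": "apply_moves", "payload": {
  "rows": [
    {"grip": -1,"translation": [0.3,0,-0.1],"spin": 0},
    {"grip": -1,"translation": [0,0.03,-0.1],"spin": 0},
    {"grip": -1,"translation": [-0.9,0.07,-0.1],"spin": 0},
    {"grip": -1,"translation": [-1.8,0.1,-0.1],"spin": 0},
    {"grip": -1,"translation": [-2.7,0.14,-0.1],"spin": 0},
    {"grip": -1,"translation": [-3.6,0.18,-0.1],"spin": 0},
    {"grip": -1,"translation": [-4.5,0.22,-0.1],"spin": 0},
    {"grip": -1,"translation": [-5.4,0.25,-0.1],"spin": 0},
    {"grip": -1,"translation": [-6.2,0.28,-0.1],"spin": 0},
    {"grip": -1,"translation": [-6.2,0.28,-0.1],"spin": 0}
  ]
}}

```text
t: 14.32
tcp_pos: [525.4, -275.6, 5.8]
orientation: [[0.041, 0.999, -0.002], [0.999, -0.041, -0.0], [-0.0, -0.001, -1.0]]
ft_force: [0.1, -0.1, -0.1]
grip_width: -0.004
grip_force: 0.0
```

{"api": "apply_moves", "payload": {
  "rows": [
    {"grip": -1,"translation": [0.3,0,0],"spin": 0},
    {"grip": -1,"translation": [0.4,0,3],"spin": 0},
    {"grip": -1,"translation": [0.4,0,7],"spin": 0},
    {"grip": -1,"translation": [3,0,11],"spin": 0},
    {"grip": -1,"translation": [6,0,14],"spin": 0},
    {"grip": -1,"translation": [6,0,14],"spin": 0},
    {"grip": -1,"translation": [6,0,14],"spin": 0}
  ]
}}

```text
t: 14.9
tcp_pos: [591.3, -274.5, 148.7]
orientation: [[0.038, 0.999, 0.006], [0.999, -0.038, -0.001], [-0.001, 0.006, -1.0]]
ft_force: [-0.1, 0.3, -1.0]
grip_width: 0.0
grip_force: 0.0
```

```bash
python3 - <<'E'
from h import *
c=grab("wrist");cv2.imwrite("pics/end.png",cv2.resize(c["color"],(800,600),interpolation=cv2.INTER_CUBIC))
s=robot.state();print(s["t"],np.round(s["tcp_pos"],1),np.round(s["ft_force"],1))
print(ring(c,485,540,-305,-245),ring(c,460,500,-305,-245),ring(c,430,468,-305,-245))
E
```

```text
14.95 [ 588.8 -274.7  146.3] [-0.1 -0.1 -0.6]
(0.62, 507.0, -274.5) (0.53, 481.0, -274.0) (0.45, 450.5, -277.5)
```

View pics/end.png

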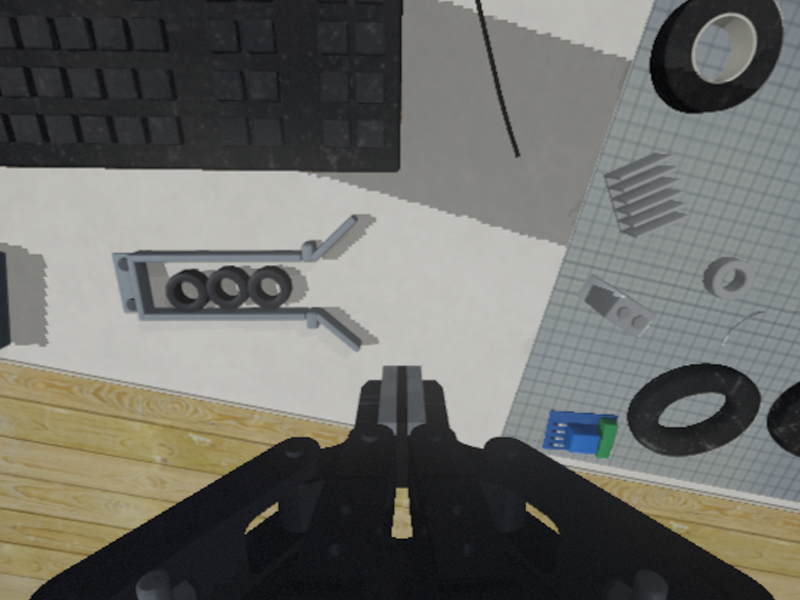

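All three cores, at (188,289), (229,286) and (270,287), lie flat in the slot. The last one's rear edge at column 292 is past the gate's inner end at about 303, and the gripper is clear.

```bash
python3 -c "
from workcell import ticket
print(ticket.close_job())"
```

```text
the job is handed in; nothing more can be done
None
```

All three cores were pushed one at a time through the gate and lie flat in the slot, the last about 8 mm past it by the final picture; the job was handed in at about 15 s, and no verdict was returned.

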